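# Open the steam vent wider on its stay

## Task

The steam vent on top of the plate warmer is held ajar by its flat stay, which has a row of four holes. Take the stay by its ball knob (which has some slack in its slot), lift it off the pin without forcing it, swing the flap wider open, and drop the last hole (the one next to the knob) over the pin so that the bar lies fully down; then let go. Do not knock the pipe that runs above the knob, and leave the jars and cups standing where they are.

Things in the scene. Friction and masses are not known exactly. Their poses are not given: they have to be found in the camera images.
- unit: low stainless plate warmer, fixed on the counter, yaw up to 15 degrees. Origin on the counter; in its frame (x away from robot, y left, z up, mm) it spans x -110..180, y -320..220; flat deck at z 120. On the deck: pin, stay and a vent housing (x 55..175, y -25..150, top z 226), its side towards the robot covered by the flap
- flap_hinge (a point): upright hinge line of the vent flap, at unit x 50, y 130 mm; the point lies at deck height, axes as the unit's
- flap (a joint): opening angle t of the vent flap (steel plate 152 mm wide, 88 mm high) about its upright hinge: 0 = shut, lying along the unit's -y from the hinge; grows (to 1.35 rad) as its free edge swings towards the robot. Friction 0.1 N m, stays where left. The stay's pivot is then at unit x = 50 - 130 sin t, y = 130 - 130 cos t mm
- stay_pivot_point (a point): upright pivot of the stay near the flap's free edge, 130 mm from the flap's hinge; the point lies at the level of the bar's underside, 12 mm above the deck. On it the stay swings level and tips up (0 to 0.6 rad; falls back level under its weight); it cannot come off
- knob (a point): centre of the black ball knob, 34 mm diameter, 42 mm above the bar's underside, on a 12 mm stem at the stay's free end. Its stem rides with slack in a slot of the bar: 235 to 255 mm from the pivot (so 46 to 66 mm from the last hole); it slips along the slot (about 0.4 N, less than the flap's friction) before the bar follows. x axis: along the bar, from pivot to knob
- last_hole (a point): centre of the hole nearest the knob, at the bar's underside; this hole must go over the pin. The stay is a steel bar 282 x 30 x 6 mm, about 0.25 kg with its knob, underside 12 mm above the deck when down. Four 12.6 mm holes on its middle line, 117, 141, 165 and 189 mm (this one) from the pivot
- pin: fixed upright steel pin, 10 mm diameter, bevelled flat top, on a round foot 22 mm wide, 10 mm high; origin on the deck under the pin, pin top 24 mm above it (12 mm above the underside of a bar that is down). At the start it is in the first or second hole from the pivot. An empty foot without pin stands 24 mm from it
- pipe: fixed steel pipe, 38 mm diameter, two 50 mm couplings, level along the unit's y from -295 to 195 mm at unit x 63, centre 212 mm above the deck: right above the knob, so an upright gripper cannot reach the knob; come in tilted, hand leaning back towards the robot. Ends go down to the deck, at y 195 and at (155, -295). Frame as the unit's
- ramekin: bystander: white cup, 60 mm wide, 42 mm high, loose on the front edge of the deck; origin at its underside
- shaker: bystander: small glass jar with steel cap, 48 mm wide, 60 mm high, loose on the deck behind the knob; origin at its underside
- measure: bystander: clear measuring cup, 92 mm wide, 130 mm high, loose on the counter to the right; origin at its underside

How it is judged:
By the outcome, as a careful person would: the job done as asked, in the order asked, and still so for the second after the job is handed in, with the robot touching nothing.
It also fails if it takes over 51 s, if anything falls off the work surface, if the arm or the gripper's body presses on something with over 40 N, if the wrist force passes 120 N, or if a joint passes its speed limit or range.

## Robot

A 6-joint arm with a two-finger parallel gripper is mounted at the origin on the work surface. World frame = base frame: x ahead of the robot, y to its left, z up, the work surface at z = 0. Lengths are in m, angles in rad, forces in N, time in s.
With the tool pointing down it reaches from about 0.425 to 0.95 m from the base axis. Payload 14.7 kg.
Tool frame: the origin (TCP) lies on the centre line of the jaws, within the pads' length; the fingertips stand 11 mm ahead of it and the grasp point (between the pads) lies 8 mm behind it; z points along the fingers, y is the line along which they close (so a half turn about z gives the same grasp; the last joint's range is limited). The gripper opens to 85 mm and grips with 20 to 120 N. Pads are 22 mm wide; open, the fingers measure 114 mm over their backs; the gripper's body (76 mm by 85 mm) begins 54 mm behind the grasp point. The pads swing forward as they close: fully open they stand 13 mm farther back than shut.
Start: joints at [1.169, 0.48, 1.596, -0, 1.065, -0.047], TCP at [0.226, 0.61, 0.211] pointing down, gripper open.
Joint ranges: [-2.75, 2.75], [-0.82, 2.05], [0.23, 2.67], [-1.56, 4.7], [0.09, 2.69], [-2.92, 2.92]. Speed limits (rad/s): [1.89, 1.89, 2.39, 3.01, 3.01, 3.01].

## Interface

Orientations are given as a unit quaternion [x, y, z, w].
In Python, from plant import arm gives the robot as it stands.
- The arm moves only by the shell command python3 -m crank 'ROWS' [FORCE]. ROWS is JSON, a list of rows, each a list of 5 numbers: the shift along the tool's x, y, z in cm, then the turn about the tool's z in degrees, then the finger opening in cm, from 0 to 8.54. In form: [[tx, ty, tz, yaw, jaw], ...]. A call has exactly 5 rows; each row shifts and turns the commanded pose from where the row before left it, along the tool's axes as they then stand; what a row does not reach is not made up. A row lasts 1/12 s, in which the tool goes at most 41.7 mm and 7.16 degrees, less where a joint would pass 70% of its speed; a pose out of reach is approached as far as the arm can. A call is refused whole if a number of a shift passes 4.17 or a number of a turn 7.16, either way. A call with a gripper value outside its range is refused whole. The fingers move at their own pace and stop on an object; FORCE is the grip in N (left out, the last holds). Time passes only in rows, so rows that do not move let the fingers close, or fill a call up. It gives the time, the measured TCP pose, the force, the opening and the grip force at its end, in the units of the state.
- arm.get_state(): the state, without advancing time (a new reading comes with each control period).
- arm.get_image(name): name is "side" or "top" or "wrist"; returns the picture (480x640x3 uint8, red, green, blue); there is no depth.
- arm.get_calibration(name): a dict with "intrinsics" (3x3 intrinsics, pixels), "k1" (the pictures are not rectified: a ray, as slopes to the right and down, at radius r is drawn at 1 + k1 r^2 times it, then the intrinsics apply), "R" (3x3) and "t" (3): a world point X has camera coordinates R X + t. Camera axes: x right, y down, z forward; pixel columns grow to the right and rows downward; lengths in m; the calibration is good to about 2 mm. A picture is of the moment at which its call begins: read the wrist's pose just before it. get_calibration takes no time and is no camera call; for the wrist camera it gives the pose at the moment of the call.
- arm.hand_in(): hands the job in; it is judged then, once.
Trained networks look in the newest picture that a camera, given by its name, has taken for a name from the list of things; names that differ only in an ending like _2 or _b are one class to them, and where a whole thing is asked for, a point or a joint stands for the part that bears it (a point fixed in the world has none). Each returns a list of dicts, best first, with "conf" (0 to 1); they miss things now and then, are a little off and sometimes report something else, mostly with a low value. They report only what shows in the picture. A call takes as long as a camera call.
- arm.outline_of(camera, thing): "mask" (480x640 bool, what is visible of it) and "xy" ([column, row] in pixels, amid what is visible of it).
The state is a dict: "t": time; "joints": joint angles; "qd": joint speeds; "joint_torque": joint torques, N m; "position": TCP position; "tcp_rot": TCP orientation; "contact_force": force on the tool from outside, world axes, zero at the start; "wrist_torque": the same for the moment, N m; "finger_gap": finger opening in m; "gripper_force": force on a finger pad.
Only numpy, scipy, OpenCV 4.12 (cv2) and the standard library are available. Lean on these libraries where they do the work, as an engineer would, in place of code of your own. Each camera call takes 0.05 s, during which the arm holds its last target. There are 200 camera calls.

## Working session

There is one attempt and no reset: what is moved stays moved. The work goes in short steps, Python scripts to look and compute and a shell command to move; the robot and the scene stay as the last step left them, time stands still between calls to the robot, and variables do not carry over. Pictures are saved under pics/ and viewed, at most 10 in all, crops included, and the job is handed in when it is done.

```bash
ls; mkdir -p pics
cat > h.py <<'E'
import numpy as np, cv2
from plant import arm
def cam(n):
    c=arm.get_calibration(n); return np.array(c["intrinsics"]),c["k1"],np.array(c["R"]),np.array(c["t"])
def proj(n,X,c=None):
    K,k1,R,t=c or cam(n); p=np.atleast_2d(X)@R.T+t; s=p[:,:2]/p[:,2:]; s=s*(1+k1*(s**2).sum(1,keepdims=True))
    return s@K[:2,:2].T+K[:2,2]
def ray(n,uv,c=None):
    K,k1,R,t=c or cam(n); d=np.linalg.solve(K[:2,:2],np.array(uv)-K[:2,2]); s=d.copy()
    for _ in range(20): s=d/(1+k1*(s@s))
    v=R.T@np.append(s,1); return -R.T@t, v/np.linalg.norm(v)
def atz(n,uv,z,c=None):
    o,v=ray(n,uv,c); return o+v*(z-o[2])/v[2]
def tri(obs):
    A=np.zeros((3,3));b=np.zeros(3)
    for o,v in obs:
        P=np.eye(3)-np.outer(v,v);A+=P;b+=P@o
    return np.linalg.solve(A,b)
def save(n,f):
    im=arm.get_image(n); cv2.imwrite("pics/"+f,im[:,:,::-1]); return im
E
python3 - <<'E'
from h import *
for n in("top","side"):
    save(n,n+"0.png")
    c=cam(n);print(n,"cam at",-c[2].T@c[3],c[2][2],c[0][0,0],c[1])
    for th in("unit","flap","stay_pivot_point","knob","last_hole","pin","pipe","ramekin","shaker","measure"):
        r=arm.outline_of(n,th)
        print(n,th,[(round(q["conf"],2),np.round(q["xy"],1).tolist(),int(q["mask"].sum())) for q in r[:2]])
s=arm.get_state();print(s["t"],s["position"],s["tcp_rot"])
E
```

```text
pics
top cam at [ 0.38632448 -0.0487001   0.99659956] [ 0.21504179 -0.02658798 -0.97624285] 481.19078026390616 0.018314491780897696
top unit [(0.71, [218.0, 261.2], 52087), (0.37, [220.1, 223.2], 13649)]
top flap [(0.81, [235.3, 269.9], 3549), (0.61, [267.3, 264.9], 2328)]
top stay_pivot_point []
top knob [(0.73, [319.3, 243.7], 241)]
top last_hole [(0.59, [269.3, 263.9], 2319)]
top pin []
top pipe [(0.62, [217.4, 222.3], 13688)]
top ramekin [(0.79, [265.2, 321.3], 988)]
top shaker [(0.82, [327.5, 196.9], 433), (0.26, [215.6, 259.6], 51177)]
top measure [(0.8, [501.8, 239.9], 2575)]
side cam at [0.57953071 0.29224572 1.02145319] [-0.01988102 -0.37040622 -0.92865708] 491.96000894979534 -0.10232106890249774
side unit [(0.74, [314.0, 334.2], 47645)]
side flap [(0.58, [334.9, 338.2], 2371)]
side stay_pivot_point [(0.81, [333.6, 339.0], 2300), (0.37, [329.2, 310.4], 1331)]
side knob [(0.5, [330.8, 314.1], 1232)]
side last_hole [(0.82, [329.2, 313.5], 1501)]
side pin []
side pipe [(0.81, [302.5, 273.9], 11908)]
side ramekin [(0.55, [383.2, 289.2], 895)]
side shaker [(0.65, [271.1, 221.9], 659)]
side measure [(0.61, [321.2, 105.9], 1925)]
1.1 [0.22577335 0.60951329 0.21087518] [ 1.76464634e-01  9.84306981e-01 -3.03726829e-05 -3.30940002e-06]
```

View pics/top0.png

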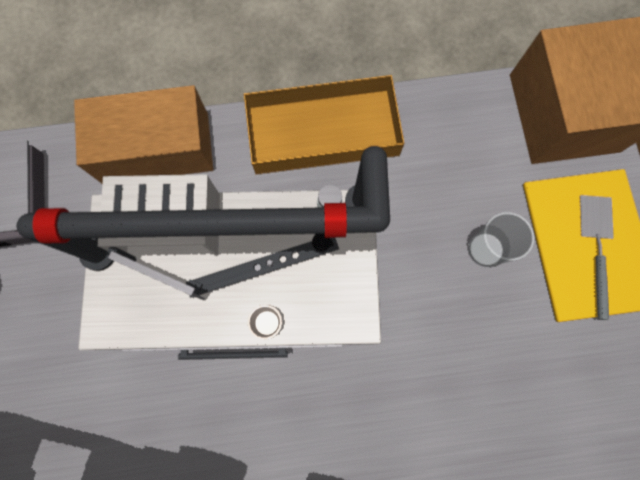

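View pics/side0.png

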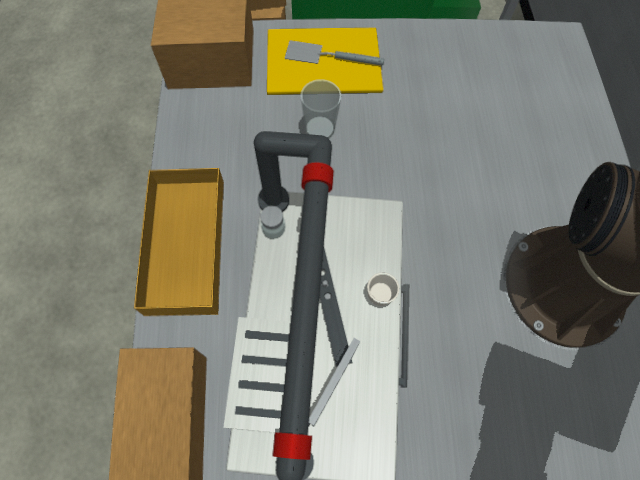

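The top picture shows the bar running from its pivot (203,292) to the knob (325,243) under the red coupling. The ramekin is at (266,321), the shaker at (330,195) and the measure at (500,240). Next I'll fit the geometry.

Run:
```python
from h import *
im=arm.get_image("top"); a=cv2.resize(im[220:310,180:340],None,fx=5,fy=5,interpolation=cv2.INTER_CUBIC)
cv2.imwrite("pics/c1.png",a[:,:,::-1])
from scipy.optimize import least_squares
c=cam("top")
obs=[((80,348),(-.110,.220)),((380,342),(-.110,-.320))]
for uv,u in obs: print(u,atz("top",uv,.12))
print("knob side/top",tri([ray("top",(325,243))]*1+[ray("side",(316,235))]))
print("pivot",atz("top",(203,291),.138),"holes",[atz("top",p,.138)[:2].round(4).tolist() for p in((258,268),(270,262),(283,258),(295,254))])
```

```text
(-0.11, 0.22) [0.44269191 0.37062674 0.12      ]
(-0.11, -0.32) [ 0.38036889 -0.15765888  0.12      ]
knob side/top [ 0.56400107 -0.08223511  0.13737477]
pivot [0.51111201 0.14299001 0.138     ] holes [[0.5391, 0.0413], [0.547, 0.0186], [0.5511, -0.0056], [0.5555, -0.0281]]
```

View pics/c1.png

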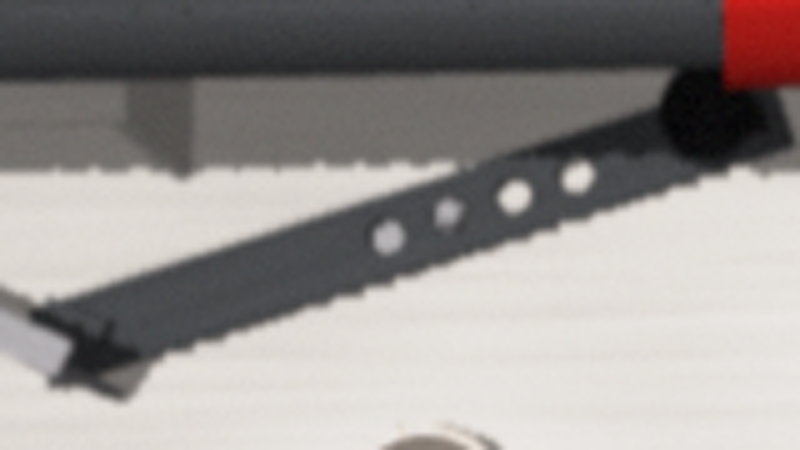

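```bash
cat > fit.py <<'E'
from h import *
from scipy.optimize import least_squares
def U(p,x,y,z):
    c,s=np.cos(p[2]),np.sin(p[2]); return np.array([p[0]+c*x-s*y,p[1]+s*x+c*y,z])
def pts(p):
    t,b,k=p[3:6]; px,py=.05-.13*np.sin(t),.13-.13*np.cos(t)
    S=lambda d,z:U(p,px+d*np.cos(b),py+d*np.sin(b),z)
    return dict(fl=U(p,-.11,.22,.12),fr=U(p,-.11,-.32,.12),h1=S(.117,.138),h2=S(.141,.138),h3=S(.165,.138),h4=S(.189,.138),knob=S(k,.174),end=S(.282-.015,.138),
      pipe_a=U(p,.063,-.05,.332),pivot=S(0,.132),hl=U(p,.055,-.025,.226+.12),pr=U(p,.063,-.295,.332),rr=U(p,.18,-.32,.12))
E
python3 - <<'E'
from fit import *
obs=[("top","fl",(80,348)),("top","fr",(380,342)),("side","fr",(403,203)),("top","h1",(257.6,267.4)),("top","h2",(269.5,262.6)),("top","h3",(282.8,259.3)),("top","h4",(295.5,255.3)),
("side","h4",(321,271)),("side","h2",(327,296)),("top","knob",(322,241))]
C={n:cam(n) for n in("top","side")}
def f(p):
    q=pts(p); return np.concatenate([proj(n,q[k],C[n])[0]-uv for n,k,uv in obs])
r=least_squares(f,[.527,.143,-.117,.53,-1.2,.245],loss="soft_l1");p=r.x;np.save("p.npy",p)
print(p);q=pts(p)
for (n,k,uv),e in zip(obs,f(p).reshape(-1,2)):print(n,k,e.round(1))
for k in("h1","h2","knob","pivot","pr"):print(k,q[k].round(4))
for n in C:
  im=arm.get_image(n).copy()
  for k,v in q.items():
    u=proj(n,v,C[n])[0]; cv2.circle(im,tuple(int(x) for x in u.round()),2,(0,255,0),-1); cv2.putText(im,k,tuple(int(x) for x in u+3),0,.35,(255,0,0))
  cv2.imwrite(f"pics/fit_{n}.png",im[:,:,::-1])
a=cv2.imread("pics/fit_top.png")[130:370,50:450];b=cv2.imread("pics/fit_side.png")[160:460,200:440]
cv2.imwrite("pics/f1.png",np.hstack([cv2.resize(a,(500,300)),cv2.resize(b,(240,300))]))
E
```

```text
[ 0.52637314  0.14478448 -0.1202242   0.46084382 -1.27476935  0.24170491]
top fl [-3.3 -0. ]
top fr [1.3 0.7]
side fr [-0.5 -3.1]
top h1 [-1.2 -0.1]
top h2 [-0.3  0.7]
top h3 [-0.9 -0. ]
top h4 [-1. -0.]
side h4 [ -0.7 -11. ]
side h2 [ -1.3 -12.4]
top knob [0.3 1.3]
h1 [0.5407 0.044  0.138 ]
h2 [0.5449 0.0204 0.138 ]
knob [ 0.5625 -0.0788  0.174 ]
pivot [0.5202 0.1592 0.132 ]
pr [ 0.5535 -0.1556  0.332 ]
```

View pics/f1.png

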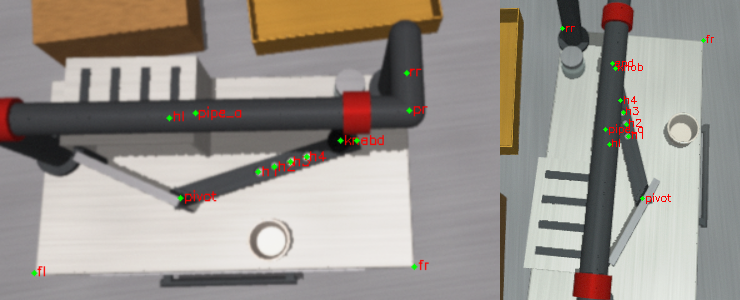

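The fit agrees with the pictures: pixel residuals are about 1, and the side picture's hole labels were simply one hole off. The knob lies right under the pipe. A row offers no tilt command, so I'll carry the hand high over to the unit's heading, then drive it outward to see if the reach limit tilts it.

```bash
python3 -m crank '[[0,0,-4,-6.7,8.5],[0,0,-4,-6.7,8.5],[0,0,-4,0,8.5],[0,0,-4,0,8.5],[0,0,-4,0,8.5]]'
python3 -m crank '[[-2.7,-2.85,-0.3,0,8.5],[-2.7,-2.85,-0.3,0,8.5],[-2.7,-2.85,-0.3,0,8.5],[-2.7,-2.85,-0.3,0,8.5],[-2.7,-2.85,-0.3,0,8.5]]'
```

```text
t: 1.67
position: [0.2256, 0.6091, 0.4131]
tcp_rot: [0.06, 0.998, 0.0, 0.0]
contact_force: [0.0, 0.4, -0.8]
finger_gap: 0.0849
gripper_force: 0.0
t: 2.08
position: [0.3432, 0.4502, 0.4262]
tcp_rot: [0.06, 0.998, 0.0, 0.0]
contact_force: [-0.1, 0.9, -0.3]
finger_gap: 0.0853
gripper_force: 0.0
```

```bash
for i in 1; do python3 -m crank '[[-2.7,-2.85,-0.3,0,8.5],[-2.7,-2.85,-0.3,0,8.5],[-2.7,-2.85,-0.3,0,8.5],[-2.7,-2.85,-0.3,0,8.5],[-2.7,-2.85,-0.3,0,8.5]]'
python3 -m crank '[[-2.7,-2.85,-0.3,0,8.5],[-2.7,-2.85,-0.3,0,8.5],[-2.7,-2.85,-0.3,0,8.5],[-2.7,-2.85,-0.3,0,8.5],[-2.7,-2.85,-0.3,0,8.5]]'
python3 -m crank '[[-2.7,-2.85,0,0,8.5],[-2.7,-2.85,0,0,8.5],[-2.7,-2.85,0,0,8.5],[-2.7,-2.85,0,0,8.5],[-4.1,0,0,0,8.5]]'
python3 -m crank '[[-4.1,0,0,0,8.5],[-4.1,0,0,0,8.5],[-4.1,0,0,0,8.5],[-4.1,0,0,0,8.5],[-4.1,0,0,0,8.5]]'; done; python3 -c "
from h import *
s=arm.get_state();print(s['joints'],s['position'],s['tcp_rot'])"
```

```text
t: 2.5
position: [0.4602, 0.2923, 0.4413]
tcp_rot: [0.06, 0.998, 0.0, 0.0]
contact_force: [-0.1, 0.6, 0.7]
finger_gap: 0.0853
gripper_force: 0.0
t: 2.92
position: [0.577, 0.1344, 0.4562]
tcp_rot: [0.06, 0.998, 0.0, 0.0]
contact_force: [0.5, -0.3, 0.1]
finger_gap: 0.085
gripper_force: 0.0
t: 3.33
position: [0.7098, -0.0002, 0.4572]
tcp_rot: [0.062, 0.998, -0.001, 0.0]
contact_force: [0.4, -0.2, 1.2]
finger_gap: 0.085
gripper_force: 0.0
t: 3.75
position: [0.8712, -0.0144, 0.4563]
tcp_rot: [0.061, 0.998, 0.0, 0.0]
contact_force: [0.9, -0.8, 0.9]
finger_gap: 0.0849
gripper_force: 0.0
[-5.13552553e-02  8.38154249e-01  3.60176116e-01  4.97390442e-05
  1.94257416e+00 -1.50090560e+00] [ 0.87117717 -0.0144207   0.45629323] [6.05768368e-02 9.98163478e-01 2.63550388e-05 3.43832791e-04]
```

```bash
python3 -m crank '[[-3.5,-2,0,0,8.5],[-3.5,-2,0,0,8.5],[-3.5,-2,0,0,8.5],[-4.1,0,0,0,8.5],[-4.1,0,0,0,8.5]]'; python3 -c "
from h import *
s=arm.get_state();print(s['joints'],s['position'],s['tcp_rot'])"
```

```text
t: 4.17
position: [0.9507, -0.0903, 0.4066]
tcp_rot: [0.061, 0.997, -0.001, 0.053]
contact_force: [0.3, 1.5, 0.1]
finger_gap: 0.0849
gripper_force: 0.0
[-0.12835238  0.9555751   0.23593816  0.00484405  1.84500882 -1.574598  ] [ 0.95071986 -0.09030685  0.40659321] [ 0.06137319  0.99672999 -0.00117837  0.05254784]
```

The reach limit does tilt the tool outward, so I'll keep pushing.

```bash
python3 -m crank '[[-4.1,0,0,0,8.5],[-4.1,0,0,0,8.5],[-4.1,0,0,0,8.5],[-4.1,0,0,0,8.5],[-4.1,0,0,0,8.5]]';python3 -m crank '[[-4.1,0,0,0,8.5],[-4.1,0,0,0,8.5],[-4.1,0,0,0,8.5],[-4.1,0,0,0,8.5],[-4.1,0,0,0,8.5]]'; python3 -c "
from h import *
s=arm.get_state();print(s['joints'],s['position'],s['tcp_rot'])"
```

```text
t: 4.58
position: [1.0244, -0.1005, 0.3752]
tcp_rot: [0.06, 0.991, -0.003, 0.122]
contact_force: [-0.1, -0.3, 0.1]
finger_gap: 0.0851
gripper_force: 0.0
t: 5.0
position: [1.0866, -0.1109, 0.3759]
tcp_rot: [0.059, 0.979, -0.006, 0.195]
contact_force: [-0.7, -0.4, -0.6]
finger_gap: 0.0853
gripper_force: 0.0
[-0.1352124   1.01840763  0.23618072  0.01601959  1.49442739 -1.58275681] [ 1.08658941 -0.11092282  0.37590319] [ 0.05944598  0.97896298 -0.00640752  0.19508101]
```

```bash
python3 -m crank '[[-4.1,0,0,0,8.5],[-4.1,0,0,0,8.5],[-4.1,0,0,0,8.5],[-4.1,0,0,0,8.5],[-4.1,0,0,0,8.5]]';python3 -m crank '[[-4.1,0,0,0,8.5],[-4.1,0,0,0,8.5],[-4.1,0,0,0,8.5],[-4.1,0,0,0,8.5],[-4.1,0,0,0,8.5]]'; python3 -c "
from h import *
from scipy.spatial.transform import Rotation as R
s=arm.get_state();print(s['joints'],s['position'],R.from_quat(s['tcp_rot']).as_matrix().round(3))"
```

```text
t: 5.42
position: [1.1363, -0.1197, 0.406]
tcp_rot: [0.059, 0.962, -0.01, 0.267]
contact_force: [-1.1, -0.4, -0.1]
finger_gap: 0.0852
gripper_force: 0.0
t: 5.83
position: [1.1723, -0.1268, 0.462]
tcp_rot: [0.057, 0.939, -0.013, 0.337]
contact_force: [0.6, 0.7, 0.2]
finger_gap: 0.0848
gripper_force: 0.0
[-0.14259687  0.99016576  0.23592488  0.02931445  1.22711215 -1.59124428] [ 1.17228182 -0.12676394  0.46200153] [[-0.766  0.117  0.633]
 [ 0.099  0.993 -0.063]
 [-0.636  0.015 -0.772]]
```

```bash
python3 -m crank '[[-4.1,0,0,0,8.5],[-4.1,0,0,0,8.5],[-4.1,0,0,0,8.5],[-4.1,0,0,0,8.5],[0,0,0,0,8.5]]'
python3 - <<'E'
from h import *
from scipy.optimize import fsolve,least_squares
S=[([.48,1.596,1.065],(.6503,.211)),([.83815,.360176,1.942574],(.8713,.4563)),([.99017,.23592,1.22711],(1.1791,.462)),([1.0184,.23618,1.49443],(1.0922,.3759)),([.95557,.23594,1.845],(.955,.4066))]
A=[];b=[]
for (q,w,e),(r,z) in S:
    A+= [[1,0,np.sin(q),np.sin(q+w),np.sin(q+w+e)],[0,1,np.cos(q),np.cos(q+w),np.cos(q+w+e)]];b+=[r,z]
x,res,rk,_=np.linalg.lstsq(np.array(A),np.array(b),rcond=None);print(x,res,rk)
r0,h,a,l,L=x
K=np.array([.5625,-.0788,.174]);r=np.hypot(*K[:2])
for tl in np.deg2rad([30,35,40,45,50]):
  for dz in(0,.05):
    f=lambda q:[r0+a*np.sin(q[0])+l*np.sin(q[0]+q[1])+L*np.sin(tl)-r-.006,h+a*np.cos(q[0])+l*np.cos(q[0]+q[1])-L*np.cos(tl)-K[2]-dz+.006]
    q,_,ok,_=fsolve(f,[0,2.],full_output=1);print(np.rad2deg(tl),dz,q,np.pi-tl-q.sum(),ok)
E
```

```text
t: 6.25
position: [1.1898, -0.1311, 0.5249]
tcp_rot: [0.056, 0.918, -0.016, 0.392]
contact_force: [-0.1, -0.9, 0.9]
finger_gap: 0.0852
gripper_force: 0.0
[-0.05848878  0.24104471  0.65967524  0.46586396  0.38957286] [0.00010514] 5
29.999999999999996 0 [0.24749718 2.25976462] 0.11073207875291091 1
29.999999999999996 0.05 [0.1741922  2.20020523] 0.24359644697496696 1
35.0 0 [0.2453176 2.332827 ] -0.04741718152069918 1
35.0 0.05 [0.16318305 2.27350728] 0.0940370840553757 1
40.0 0 [0.25504407 2.40530333] -0.2168864461536888 1
40.0 0.05 [0.16217901 2.34651379] -0.06523184921025171 1
45.0 0 [0.27930588 2.47685244] -0.39996383223537757 1
45.0 0.05 [0.17342091 2.41897273] -0.236199149643054 1
50.0 0 [0.32122402 2.54699792] -0.5992939143583511 1
50.0 0.05 [0.19965252 2.4905475 ] -0.421271992923689 1
```

```bash
cat >> h.py <<'E'
from scipy.spatial.transform import Rotation as Ro
def st():
    s=arm.get_state();return s,np.array(s["position"]),Ro.from_quat(s["tcp_rot"]).as_matrix()
def go(T):
    s,p,M=st();d=M.T@(np.array(T)-p)*100;n=np.linalg.norm(d)
    print("tilt",np.degrees(np.arccos(-M[2,2])).round(1),"z",M[:,2].round(3),"y",M[:,1].round(3),"pos",p.round(4),"q",np.round(s["joints"],2),"F",np.round(s["contact_force"],1));print("tool delta cm",d.round(2),"rows",n/4.1,"per row",(d/np.ceil(n/4.1)).round(2))
E
python3 -c "
from h import *
go([.50,-.06,.50])"
```

```text
tilt 46.2 z [ 0.718 -0.073 -0.692] y [0.116 0.993 0.015] pos [ 1.1898 -0.1311  0.5249] q [-0.15  0.96  0.23  0.04  1.14 -1.59] F [-0.1 -0.9  0.9]
tool delta cm [ 49.79  -0.96 -48.33] rows 16.92537626976212 per row [ 2.93 -0.06 -2.84]
```

```bash
python3 -m crank '[[2.93,-0.06,-2.84,0,8.5],[2.93,-0.06,-2.84,0,8.5],[2.93,-0.06,-2.84,0,8.5],[2.93,-0.06,-2.84,0,8.5],[2.93,-0.06,-2.84,0,8.5]]'
python3 -m crank '[[2.93,-0.06,-2.84,0,8.5],[2.93,-0.06,-2.84,0,8.5],[2.93,-0.06,-2.84,0,8.5],[2.93,-0.06,-2.84,0,8.5],[2.93,-0.06,-2.84,0,8.5]]'
python3 -c "
from h import *
go([.46,-.06,.45])"
```

```text
t: 6.67
position: [1.0584, -0.1177, 0.518]
tcp_rot: [0.056, 0.919, -0.015, 0.389]
contact_force: [1.3, 0.0, 1.8]
finger_gap: 0.0853
gripper_force: 0.0
t: 7.08
position: [0.8545, -0.097, 0.5129]
tcp_rot: [0.056, 0.919, -0.015, 0.389]
contact_force: [-0.8, -1.0, 1.8]
finger_gap: 0.085
gripper_force: 0.0
tilt 45.8 z [ 0.714 -0.072 -0.697] y [0.115 0.993 0.016] pos [ 0.8545 -0.097   0.5129] q [-0.17  0.25  1.5   0.09  0.6  -1.67] F [-0.8 -1.   1.8]
tool delta cm [ 32.1   -0.96 -24.04] rows 9.784559126150414 per row [ 3.21 -0.1  -2.4 ]
```

```bash
python3 -m crank '[[3,-0.1,-2.6,0,8.5],[3,-0.1,-2.6,0,8.5],[3,-0.1,-2.6,0,8.5],[3,-0.1,-2.6,0,8.5],[3,-0.1,-2.6,0,8.5]]'
python3 -c "
from h import *
go([.46,-.06,.45])"
```

```text
t: 7.5
position: [0.6577, -0.0788, 0.4956]
tcp_rot: [0.056, 0.919, -0.015, 0.389]
contact_force: [-1.0, 0.6, 1.1]
finger_gap: 0.0847
gripper_force: 0.0
tilt 45.8 z [ 0.714 -0.072 -0.697] y [0.115 0.993 0.016] pos [ 0.6577 -0.0788  0.4956] q [-0.21 -0.07  1.9   0.16  0.52 -1.77] F [-1.   0.6  1.1]
tool delta cm [ 17.1   -0.47 -11.07] rows 4.970847101969372 per row [ 3.42 -0.09 -2.21]
```

```bash
python3 -m crank '[[3.42,-0.1,-2.2,0,8.5],[3.42,-0.1,-2.2,0,8.5],[3.42,-0.1,-2.2,0,8.5],[3.42,-0.1,-2.2,0,8.5],[3.42,-0.1,-2.2,0,8.5]]'
python3 -c "
from h import *
go([.42,-.06,.32])"
```

```text
t: 7.92
position: [0.4608, -0.0599, 0.4492]
tcp_rot: [0.056, 0.919, -0.015, 0.389]
contact_force: [-0.4, -1.0, 1.3]
finger_gap: 0.0848
gripper_force: 0.0
tilt 45.8 z [ 0.714 -0.071 -0.697] y [0.114 0.993 0.016] pos [ 0.4608 -0.0599  0.4492] q [-0.34 -0.42  2.24  0.33  0.56 -2.  ] F [-0.4 -1.   1.3]
tool delta cm [12.09 -0.68  6.08] rows 3.304140719596625 per row [ 3.02 -0.17  1.52]
```

```bash
python3 -m crank '[[2.9,0,2.8,0,8.5],[2.9,0,2.8,0,8.5],[2.9,-0.1,2.8,0,8.5],[2,-0.1,2,0,8.5],[0,0,0,0,8.5]]'
python3 -c "
from h import *
go([.461,-.068,.273])
save('wrist','w1.png')
for th in ('knob','pin','pipe','last_hole'):
  print(th,[(round(q['conf'],2),np.round(q['xy'],1).tolist(),int(q['mask'].sum())) for q in arm.outline_of('wrist',th)[:2]])
p=np.load('p.npy')
from fit import pts
for k,v in pts(p).items():print(k,proj('wrist',v)[0].round(0))
"
```

```text
t: 8.33
position: [0.4653, -0.0538, 0.3337]
tcp_rot: [0.052, 0.919, -0.008, 0.391]
contact_force: [-0.6, 1.0, -0.8]
finger_gap: 0.085
gripper_force: 0.0
tilt 46.1 z [ 0.718 -0.056 -0.693] y [0.102 0.994 0.026] pos [ 0.4653 -0.0538  0.3337] q [-0.34 -0.27  2.47  0.88  0.24 -2.59] F [-0.6  1.  -0.8]
tool delta cm [ 4.54 -1.62  3.98] rows 1.5241716229601892 per row [ 2.27 -0.81  1.99]
knob [(0.73, [305.0, 155.0], 1448)]
pin [(0.6, [406.5, 111.8], 241), (0.55, [290.0, 197.2], 1963)]
pipe [(0.65, [327.4, 328.1], 28399)]
last_hole [(0.7, [416.6, 107.1], 9917)]
fl [975. -83.]
fr [ 112. -115.]
h1 [437.  98.]
h2 [409. 104.]
h3 [382. 110.]
h4 [356. 116.]
knob [302. 158.]
end [277. 134.]
pipe_a [532. 327.]
pivot [583.  60.]
hl [578. 343.]
pr [192. 334.]
rr [222. 187.]
```

View pics/w1.png

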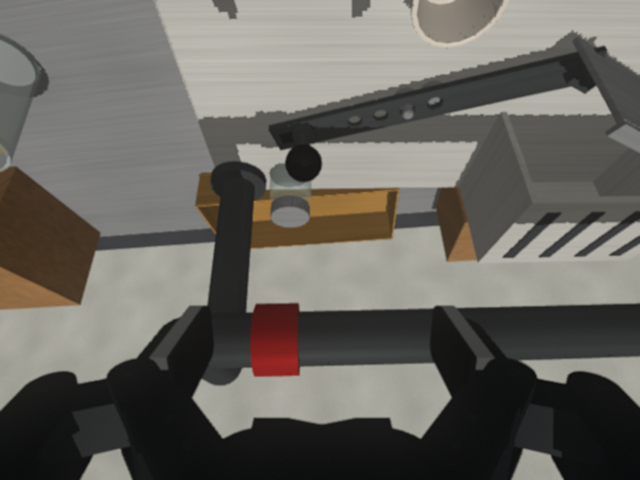

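The wrist picture shows the knob at (303,162), as predicted, and the pin standing in the second hole at (406,112). The wrist is near its singularity (q5 is small), and going lower at this tilt needs the flipped wrist. That means room on joint 6, so I'll turn the hand half a turn.

```bash
for i in 1; do python3 -m crank '[[0,0,0,7.15,8.5],[0,0,0,7.15,8.5],[0,0,0,7.15,8.5],[0,0,0,7.15,8.5],[0,0,0,7.15,8.5]]'
python3 -c "
from h import *
go([.461,-.068,.3])"; done
```

```text
t: 9.0
position: [0.4671, -0.0546, 0.3377]
tcp_rot: [0.334, 0.857, 0.113, 0.377]
contact_force: [-0.8, 0.6, -0.5]
finger_gap: 0.0851
gripper_force: 0.0
tilt 46.4 z [ 0.721 -0.057 -0.69 ] y [0.486 0.752 0.446] pos [ 0.4671 -0.0546  0.3377] q [-0.34 -0.27  2.46  0.87  0.24 -1.94] F [-0.8  0.6 -0.5]
tool delta cm [ 1.57 -2.98  2.24] rows 0.9869113778463543 per row [ 1.57 -2.98  2.24]
```

q6 rises with positive yaw, so I'll continue the half turn.

```bash
python3 -m crank '[[0,0,0,7.15,8.5],[0,0,0,7.15,8.5],[0,0,0,7.15,8.5],[0,0,0,7.15,8.5],[0,0,0,7.15,8.5]]' >/dev/null
python3 -m crank '[[0,0,0,7.15,8.5],[0,0,0,7.15,8.5],[0,0,0,7.15,8.5],[0,0,0,7.15,8.5],[0,0,0,7.15,8.5]]' >/dev/null
python3 -m crank '[[0,0,0,7.15,8.5],[0,0,0,7.15,8.5],[0,0,0,7.15,8.5],[0,0,0,7.15,8.5],[0,0,0,7.15,8.5]]' >/dev/null
python3 -m crank '[[0,0,0,7.15,8.5],[0,0,0,7.15,8.5],[0,0,0,7.15,8.5],[0,0,0,7.15,8.5],[0,0,0,7.15,8.5]]'
python3 -c "
from h import *
go([.465,-.068,.3]);go([.465,-.068,.273])"
```

```text
t: 10.67
position: [0.4671, -0.0546, 0.3377]
tcp_rot: [0.918, -0.045, 0.393, 0.012]
contact_force: [-1.3, 0.3, -0.0]
finger_gap: 0.0852
gripper_force: 0.0
tilt 46.4 z [ 0.721 -0.057 -0.69 ] y [-0.092 -0.996 -0.013] pos [ 0.4671 -0.0546  0.3377] q [-0.34 -0.27  2.46  0.87  0.24  0.56] F [-1.3  0.3 -0. ]
tool delta cm [-2.77  1.4   2.53] rows 0.9772254046047308 per row [-2.77  1.4   2.53]
tilt 46.4 z [ 0.721 -0.057 -0.69 ] y [-0.092 -0.996 -0.013] pos [ 0.4671 -0.0546  0.3377] q [-0.34 -0.27  2.46  0.87  0.24  0.56] F [-1.3  0.3 -0. ]
tool delta cm [-4.73  1.44  4.39] rows 1.6124601612554461 per row [-2.36  0.72  2.2 ]
```

```bash
python3 -m crank '[[-1,0.3,0.9,0,8.5],[-1,0.3,0.9,0,8.5],[-1,0.3,0.9,0,8.5],[-1,0.3,0.9,0,8.5],[-1,0.3,0.9,0,8.5]]'
python3 -c "
from h import *
go([.461,-.068,.273])"
```

```text
t: 11.08
position: [0.4658, -0.062, 0.2901]
tcp_rot: [0.918, -0.04, 0.394, 0.01]
contact_force: [-0.3, 0.0, 0.6]
finger_gap: 0.0848
gripper_force: 0.0
tilt 46.4 z [ 0.723 -0.05  -0.689] y [-0.082 -0.997 -0.013] pos [ 0.4658 -0.062   0.2901] q [-0.39 -0.16  2.55  1.7   0.23 -0.34] F [-0.3  0.   0.6]
tool delta cm [-1.52  0.66  0.86] rows 0.456215627750542 per row [-1.52  0.66  0.86]
```

```bash
python3 -c "
from h import *
s,p,M=st();z=M[:,2];K=np.array([.5625,-.0788,.174])
r=arm.get_image('wrist');r=arm.outline_of('wrist','knob')
print([(q['conf'],q['xy'],q['mask'].sum()) for q in r]);q=r[0]
m=q['mask'];c,rad=cv2.minEnclosingCircle(np.argwhere(m)[:,::-1].astype(np.float32));print(c,rad)
o,v=ray('wrist',c);print('pred',proj('wrist',K),'closest to K',o+v*((K-o)@v),'at z',atz('wrist',c,.174))
t=arm.get_image('top')
r=arm.outline_of('side','pin') if 0 else None
go(K-.072*z)"
```

```text
[(0.79, [330.5, 238.9], np.int64(1379)), (0.62, [190.5, 294.7], np.int64(11480))]
(331.0, 243.875) 24.20785903930664
pred [[333.26842252 237.16832774]] closest to K [ 0.55764847 -0.07637339  0.17107427] at z [ 0.55597684 -0.07618798  0.174     ]
tilt 46.3 z [ 0.721 -0.05  -0.691] y [-0.083 -0.996 -0.015] pos [ 0.4652 -0.0617  0.2893] q [-0.39 -0.16  2.55  1.69  0.23 -0.32] F [ 0.2 -0.9 -0.5]
tool delta cm [-1.54  1.07  7.87] rows 1.9721194210320778 per row [-0.77  0.53  3.93]
```

```bash
python3 -m crank '[[-0.3,0.2,1.5,0,8.5],[-0.3,0.2,1.5,0,8.5],[-0.3,0.2,1.5,0,8.5],[-0.3,0.2,1.5,0,8.5],[-0.3,0.2,1.2,0,8.5]]'
python3 -c "
from h import *
s,p,M=st();z=M[:,2];K=np.array([.5625,-.0788,.174])
im=save('wrist','w2.png');r=arm.outline_of('wrist','knob')
q=r[0];m=q['mask'];print(q['conf'],q['xy'],m.sum());ys,xs=np.nonzero(m);print(xs.min(),xs.max(),ys.min(),ys.max())
print('pred',proj('wrist',K),'at z',atz('wrist',q['xy'],.174))
go(K+.008*z)"
```

```text
t: 11.65
position: [0.5019, -0.0704, 0.2379]
tcp_rot: [0.918, -0.04, 0.394, 0.007]
contact_force: [0.4, -0.0, 0.3]
finger_gap: 0.0849
gripper_force: 0.0
0.88 [324.2, 245.8] 2088
301 348 223 281
pred [[328.63284316 243.76505656]] at z [ 0.56114686 -0.07557392  0.174     ]
tilt 46.3 z [ 0.721 -0.043 -0.691] y [-0.078 -0.997 -0.02 ] pos [ 0.5013 -0.07    0.2365] q [-0.37  0.06  2.58  2.45  0.36 -1.11] F [0.2 1.1 0.1]
tool delta cm [-0.24  0.52  9.58] rows 2.3396213467635234 per row [-0.08  0.17  3.19]
```

View pics/w2.png

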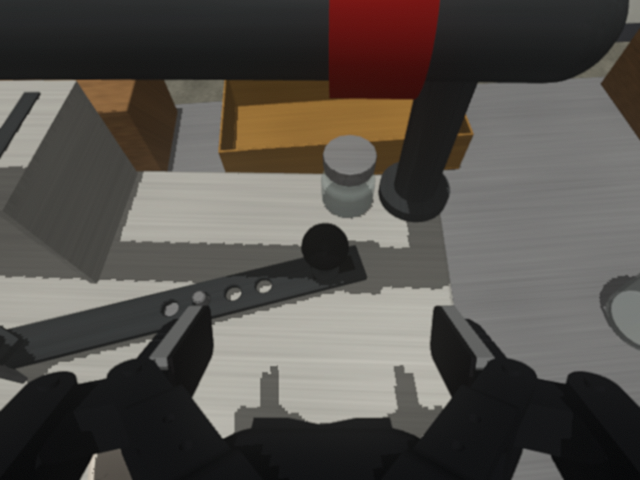

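The knob is at (325,246), midway between the fingers, and the pin is in the second hole at (199,297). I'll go in and close.

```bash
python3 -m crank '[[-0.04,0.06,1.9,0,8.5],[-0.04,0.06,1.9,0,8.5],[-0.04,0.06,1.9,0,8.5],[-0.04,0.06,1.9,0,8.5],[-0.04,0.06,1.8,0,8.5]]'
python3 -c "
from h import *
go(np.array([.5615,-.0765,.174])+.008*st()[2][:,2])
im=save('wrist','w3.png')"
```

```text
t: 12.17
position: [0.5682, -0.0762, 0.1715]
tcp_rot: [0.918, -0.04, 0.394, 0.005]
contact_force: [-0.1, 0.3, -0.0]
finger_gap: 0.085
gripper_force: 0.0
tilt 46.4 z [ 0.723 -0.041 -0.689] y [-0.077 -0.997 -0.021] pos [ 0.5682 -0.0762  0.1715] q [-0.31  0.35  2.53  2.79  0.55 -1.41] F [-0.1  0.3 -0. ]
tool delta cm [-0.27  0.08  0.15] rows 0.07836563113146477 per row [-0.27  0.08  0.15]
```

View pics/w3.png

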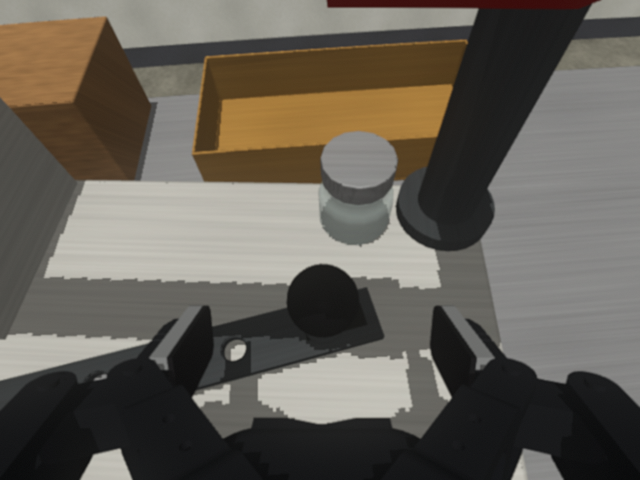

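The ball is at (323,300) with a radius of about 36 px, midway between the pads. I'll check its depth against its size.

```bash
python3 -c "
from h import *
s,p,M=st();c=cam('wrist')
r=arm.outline_of('wrist','knob');q=r[0];m=q['mask'];print(q['conf'],q['xy'])
(cx,cy),(a,b),an=cv2.fitEllipse(max(cv2.findContours(m.astype(np.uint8),0,1)[0],key=len));print(cx,cy,a,b)
for R in (a/2,b/2,36):
  o,v=ray('wrist',(cx,cy));zc=.017*c[0][0,0]/R; d=zc/(c[2]@v)[2];X=o+v*d;print(R,X.round(4),'in tool mm',(M.T@(X-p)*1000).round(1))
print('grasp px',proj('wrist',p-.008*M[:,2]),'fit z174',atz('wrist',(cx,cy),.174), 'tool',M.T@(atz('wrist',(cx,cy),.174)-p)*1000)"
```

```text
0.95 [323.4, 299.3]
322.8515625 301.9080505371094 71.34968566894531 78.94435119628906
35.674842834472656 [ 0.5645 -0.0767  0.1664] in tool mm [-6.3  0.6 -1.5]
39.47217559814453 [ 0.5582 -0.0765  0.1826] in tool mm [  1.1   0.5 -17.1]
36 [ 0.5639 -0.0767  0.1679] in tool mm [-5.7  0.6 -2.9]
grasp px [[321.59281289 295.37271045]] fit z174 [ 0.5615258  -0.07664768  0.174     ] tool [-2.87560888  0.5722475  -8.80018277]
```

```bash
python3 -m crank '[[-0.3,0.06,0,0,8.5],[0,0,0,0,3],[0,0,0,0,3],[0,0,0,0,3],[0,0,0,0,3]]' 40; python3 -m crank '[[0,0,0,0,3],[0,0,0,0,3],[0,0,0,0,3],[0,0,0,0,3],[0,0,0,0,3]]' 40
python3 -c "
from h import *
go([.56,-.08,.2])"
```

```text
t: 12.68
position: [0.5643, -0.0783, 0.1691]
tcp_rot: [0.918, -0.04, 0.394, 0.008]
contact_force: [0.2, 0.3, 0.3]
finger_gap: 0.0382
gripper_force: 0.0
t: 13.1
position: [0.5644, -0.0783, 0.1682]
tcp_rot: [0.919, -0.04, 0.393, 0.008]
contact_force: [-0.3, -0.4, -0.6]
finger_gap: 0.0301
gripper_force: 0.0
tilt 46.3 z [ 0.721 -0.046 -0.691] y [-0.079 -0.997 -0.017] pos [ 0.5644 -0.0783  0.1682] q [-0.32  0.35  2.53  2.8   0.56 -1.43] F [-0.3 -0.4 -0.6]
tool delta cm [ 2.01  0.15 -2.5 ] rows 0.783905772565943 per row [ 2.01  0.15 -2.5 ]
```

```bash
python3 -c "
from h import *
im=save('wrist','w4.png')"
```

```text
(no output)
```

View pics/w4.png

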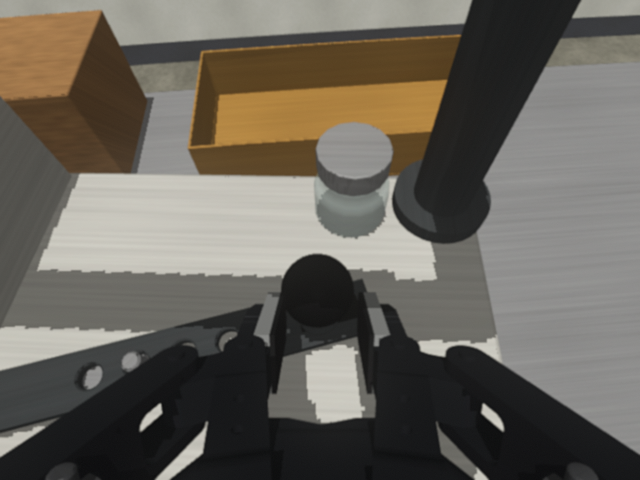

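```bash
python3 -c "
from h import *
s,p,M=st();c=cam('wrist');print(c[0][0,0],'cam in tool mm',(M.T@(-c[2].T@c[3]-p)*1000).round(1));print('optical axis in tool',(M.T@c[2][2]).round(3))
for q in [(0,.015,.011),(0,-.015,.011),(.011,-.015,.011),(-.011,-.015,.011),(0,-.015,-.008),(.011,-.015,-.03),(-.011,-.015,-.03),(0,0,-.008)]: print(q,proj('wrist',p+M@np.array(q)).round(0), (c[2]@(p+M@np.array(q))+c[3])[2].round(3))
r=arm.outline_of('wrist','knob');m=r[0]['mask'];print(r[0]['conf'])
(cx,cy),rad=cv2.minEnclosingCircle(np.argwhere(m)[:,::-1].astype(np.float32));print(cx,cy,rad,m.sum())
print('t',M.T@(atz('wrist',(317,290),.174)-p)*1000,M.T@(atz('wrist',(cx,cy),.174)-p)*1000)
print(s['finger_gap'],s['gripper_force'],arm.get_state()['finger_gap'],arm.get_state()['gripper_force'])"
```

```text
373.1458648960315 cam in tool mm [  71.2   -0.  -162.9]
optical axis in tool [-0.282  0.     0.96 ]
(0, 0.015, 0.011) [[351. 282.]] 0.187
(0, -0.015, 0.011) [[291. 282.]] 0.187
(0.011, -0.015, 0.011) [[291. 261.]] 0.184
(-0.011, -0.015, 0.011) [[292. 302.]] 0.19
(0, -0.015, -0.008) [[288. 298.]] 0.169
(0.011, -0.015, -0.03) [[283. 296.]] 0.144
(-0.011, -0.015, -0.03) [[284. 346.]] 0.151
(0, 0, -0.008) [[321. 298.]] 0.169
0.57
317.5 293.25 40.278038024902344 4367
t [ 2.89199621 -1.94822418 -5.36584302] [ 1.793513   -1.71254799 -6.52003028]
0.02999332608670156 0.0 0.029694623674570392 0.0
```

```bash
python3 -c "
import cv2
a=cv2.imread('pics/w4.png')[240:420,220:420];b=cv2.imread('pics/w3.png')[270:390,120:240]
cv2.imwrite('pics/z4.png',cv2.hconcat([cv2.resize(a,(500,450),interpolation=2),cv2.resize(b,(300,450),interpolation=2)]))"
```

```text
(no output)
```

View pics/z4.png

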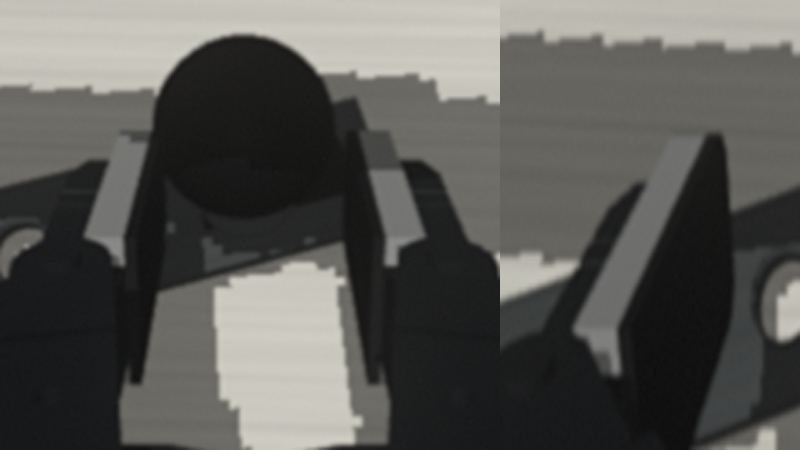

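The zoom shows the pad tips at row 292 with a scale of about 2.5 px/mm, against 2.1 px/mm for the ball. So the ball is still about 30 mm ahead of the tips, which explains closing to 30 mm with no contact. I'll reopen and advance in two steps, watching the force.

```bash
python3 -m crank '[[0,0,0,0,8.5],[0,0,0,0,8.5],[0,0,0,0,8.5],[0,0,0,0,8.5],[0.2,-0.2,0,0,8.5]]'; python3 -m crank '[[0,0,0.5,0,8.5],[0,0,0.5,0,8.5],[0,0,0.5,0,8.5],[0,0,0.5,0,8.5],[0,0,0.3,0,8.5]]'
python3 -c "
from h import *
go([.56,-.08,.2]);c=cam('wrist');s,p,M=st()
save('wrist','w5.png');r=arm.outline_of('wrist','knob');m=r[0]['mask'];print(r[0]['conf'],r[0]['xy'])
(cx,cy),rad=cv2.minEnclosingCircle(np.argwhere(m)[:,::-1].astype(np.float32));print(cx,cy,rad,m.sum())
X=atz('wrist',(cx,cy),.174);print(X,M.T@(X-p)*1000)"
```

```text
t: 13.62
position: [0.5656, -0.0766, 0.1694]
tcp_rot: [0.919, -0.04, 0.393, 0.008]
contact_force: [-1.0, 0.3, 0.5]
finger_gap: 0.0851
gripper_force: 0.0
t: 14.03
position: [0.583, -0.0775, 0.1531]
tcp_rot: [0.919, -0.04, 0.393, 0.008]
contact_force: [0.6, -0.6, 0.4]
finger_gap: 0.0852
gripper_force: 0.0
tilt 46.3 z [ 0.721 -0.046 -0.691] y [-0.079 -0.997 -0.017] pos [ 0.583  -0.0775  0.1531] q [-0.3   0.41  2.51  2.84  0.59 -1.46] F [ 0.6 -0.6  0.4]
tool delta cm [ 1.83  0.35 -4.89] rows 1.2757410066696508 per row [ 0.91  0.17 -2.44]
0.96 [320.7, 313.9]
320.5 320.0 44.3425178527832 5681
[ 0.56175572 -0.0758984   0.174     ] [  0.40967147  -0.31600589 -29.83788113]
```

```bash
python3 -m crank '[[0,0,0.5,0,8.5],[0,0,0.5,0,8.5],[0,0,0.5,0,8.5],[0,0,0,0,3],[0,0,0,0,3]]' 30; python3 -m crank '[[0,0,0,0,3],[0,0,0,0,3],[0,0,0,0,3],[0,0,0,0,3],[0,0,0,0,3]]' 30
python3 -c "
from h import *
c=cam('wrist');s,p,M=st();print(s['finger_gap'],s['gripper_force'])
im=save('wrist','w6.png');cv2.imwrite('pics/z6.png',cv2.resize(im[200:440,160:480,::-1],None,fx=2.2,fy=2.2))"
```

```text
t: 14.55
position: [0.5933, -0.0782, 0.1431]
tcp_rot: [0.919, -0.04, 0.393, 0.008]
contact_force: [-0.1, 0.2, 0.1]
finger_gap: 0.0633
gripper_force: 0.0
t: 14.97
position: [0.5932, -0.0782, 0.1436]
tcp_rot: [0.919, -0.04, 0.393, 0.008]
contact_force: [-0.3, 0.3, -0.8]
finger_gap: 0.0321
gripper_force: 29.7
0.03209060487488438 29.665483832359314
```

The grip holds: 32 mm gap and 30 N on the 34 mm ball. Next I'll work out the lift and push path.

```bash
cat > plan.py <<'E'
from h import *
from scipy.optimize import brentq
p=np.load('p.npy')
def W(x,y): c,s=np.cos(p[2]),np.sin(p[2]); return np.array([p[0]+c*x-s*y,p[1]+s*x+c*y])
piv=lambda t:W(.05-.13*np.sin(t),.13-.13*np.cos(t))
b=p[4]+p[2];ub=np.array([np.cos(b),np.sin(b)]);P=piv(p[3])+.141*ub
tf=brentq(lambda t:np.linalg.norm(piv(t)-P)-.189,.5,1.34)
OFF=.045
def ball():
    s,q,M=st(); return q-OFF*M[:,2]
def goball(B): s,q,M=st(); go(np.array(B)+OFF*M[:,2])
def way(t,phi=.13,d=.235):
    u=P-piv(t);u/=np.linalg.norm(u);h=d*np.cos(phi)-.042*np.sin(phi);z=.132+d*np.sin(phi)+.042*np.cos(phi)
    return np.append(piv(t)+h*u,z)
E
python3 -c "
from plan import *
print('P',P,'tf',tf,'t0',p[3],'ball',ball(),'d0',np.linalg.norm(ball()[:2]-piv(p[3])))
for t in np.linspace(p[3],tf,4):print(t,way(t).round(4))
print('down',way(tf,0).round(4),'u',(P-piv(tf))/.189)
B=ball();goball([B[0]-.0004,B[1]+.002,B[2]+.033])"
```

```text
P [0.54490524 0.02035868] tf 0.8875764353281378 t0 0.460843818254204 ball [ 0.56079648 -0.07617275  0.1746603 ] d0 0.23882610199227033
0.460843818254204 [ 0.56   -0.0649  0.2041]
0.6030880239455153 [ 0.5633 -0.0497  0.2041]
0.7453322296368265 [ 0.562  -0.0331  0.2041]
0.8875764353281378 [ 0.5578 -0.016   0.2041]
down [ 0.5603 -0.023   0.174 ] u [ 0.33458889 -0.94236419]
tilt 46.3 z [ 0.721 -0.046 -0.691] y [-0.08  -0.997 -0.017] pos [ 0.5933 -0.0782  0.1436] q [-0.29  0.44  2.49  2.86  0.61 -1.47] F [-0.4  0.5  0.2]
tool delta cm [ 2.34 -0.25 -2.32] rows 0.8064139078902266 per row [ 2.34 -0.25 -2.32]
```

```bash
python3 -m crank '[[0.47,-0.05,-0.46,0,3],[0.47,-0.05,-0.46,0,3],[0.47,-0.05,-0.46,0,3],[0.47,-0.05,-0.46,0,3],[0.47,-0.05,-0.46,0,3]]'
python3 -c "
from plan import *
s,q,M=st();print('ball',ball(),s['contact_force'],s['finger_gap'])
im=save('wrist','w7.png')
for n in ('wrist','side'):
  if n=='side': save(n,'s7.png')
  r=arm.outline_of(n,'knob')
  for x in r[:2]:print(n,x['conf'],x['xy'],x['mask'].sum())
  print('pred',proj(n,ball()))
w=way(p[3]);goball([w[0],w[1],ball()[2]])"
```

```text
t: 15.43
position: [0.5931, -0.0763, 0.1774]
tcp_rot: [0.919, -0.04, 0.393, 0.008]
contact_force: [0.7, 1.0, -2.6]
finger_gap: 0.032
gripper_force: 30.0
ball [ 0.56063108 -0.07421636  0.20848873] [ 0.68136505  0.96338079 -2.59632961] 0.03195091395913935
wrist 0.77 [322.7, 333.9] 6604
pred [[321.24125075 341.89948741]]
pred [[315.78733357 222.34358201]]
tilt 46.4 z [ 0.722 -0.046 -0.69 ] y [-0.08  -0.997 -0.017] pos [ 0.5934 -0.0764  0.1772] q [-0.28  0.35  2.47  2.8   0.49 -1.4 ] F [ 0.4 -0.  -1.6]
tool delta cm [-0.12 -0.93 -0.11] rows 0.23041313877773115 per row [-0.12 -0.93 -0.11]
```

The bar is lifted: the ball is up 34 mm and the wrist carries about 2.5 N. Now I'll push along the waypoints.

```bash
python3 -c "
from plan import *
s,q,M=st();B=ball()
for t in np.linspace(p[3],tf,4)[1:]:
  w=way(t,.148);w[2]=.2085;print(w.round(4),(M.T@(w-B)*100).round(2));B=w"
```

```text
[ 0.5629 -0.0484  0.2085] [-0.01 -2.59  0.01]
[ 0.5616 -0.0319  0.2085] [-0.2  -1.64 -0.17]
[ 0.5574 -0.0147  0.2085] [-0.41 -1.67 -0.39]
```

```bash
python3 -m crank '[[0,-0.65,0,0,3],[0,-0.65,0,0,3],[0,-0.65,0,0,3],[0,-0.65,0,0,3],[-0.05,-0.4,-0.04,0,3]]' | grep -E "pos|contact|gap"
python3 -m crank '[[-0.07,-0.6,-0.07,0,3],[-0.08,-0.6,-0.06,0,3],[-0.1,-0.5,-0.1,0,3],[-0.15,-0.6,-0.14,0,3],[-0.16,-0.57,-0.15,0,3]]'| grep -E "pos|contact|gap"
python3 -c "
from plan import *
s,q,M=st();print('ball',ball(),s['contact_force'],s['finger_gap'])
for n in ('top','side'):
  im=save(n,n+'8.png')
a=cv2.imread('pics/top8.png')[215:305,150:340];b=cv2.imread('pics/side8.png')[220:390,250:390]
cv2.imwrite('pics/z8.png',cv2.vconcat([cv2.resize(a,(380*2,180*2),interpolation=2)]));cv2.imwrite('pics/z8s.png',cv2.resize(b,None,fx=3.4,fy=3.4,interpolation=2))
for k,v in dict(piv=np.append(piv(tf),.132),P=np.append(P,.144)).items():
  for n in('top','side'):print(k,n,proj(n,v)[0].round(1))
"
```

```text
position: [0.5948, -0.0459, 0.1765]
contact_force: [-1.2, -2.2, -0.7]
finger_gap: 0.032
position: [0.5893, -0.0169, 0.1766]
contact_force: [-1.9, -2.5, 0.1]
finger_gap: 0.032
ball [ 0.55683253 -0.01479839  0.20771263] [-1.85866611 -2.52702914  0.08237725] 0.03196867797097533
piv top [174. 312.]
piv side [365.2 379.7]
P top [268.8 262.7]
P side [325.7 282.6]
```

```bash
python3 -c "
import cv2
a=cv2.imread('pics/top8.png')[210:330,130:350];b=cv2.imread('pics/side8.png')[235:405,270:410]
w=cv2.imread('pics/w7.png')
a=cv2.resize(a,(550,300),interpolation=2);b=cv2.resize(b,(247,300),interpolation=2)
from h import *
im=arm.get_image('wrist')[:,:,::-1]
cv2.imwrite('pics/w8.png',im)
c=cv2.resize(im,(400,300));w=cv2.resize(w,(397,300))
cv2.imwrite('pics/z9.png',np.vstack([np.hstack([a,b]),np.hstack([c,w])]))"
```

```text
(no output)
```

View pics/z9.png

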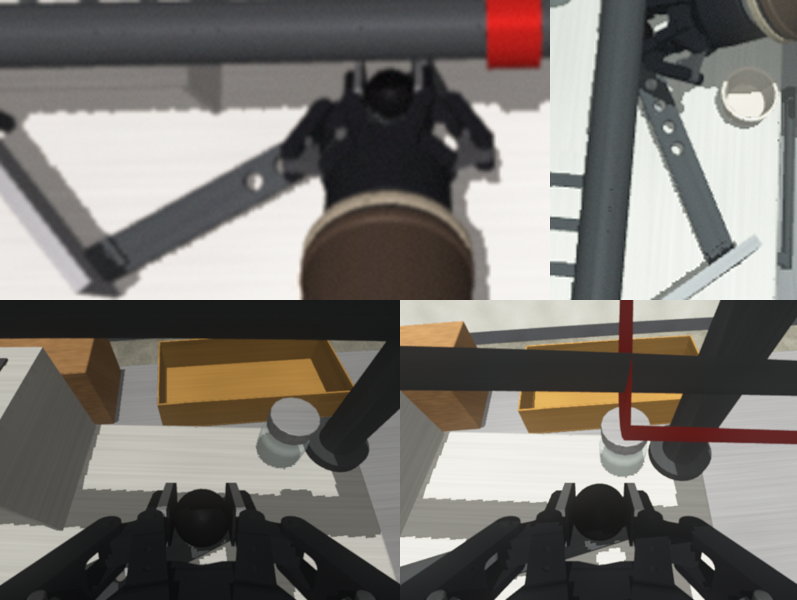

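The picture shows the flap swung wide and the bar clear of the pin. In the side picture its four holes run from about (342,319) to (328,284), and the ball sits fully between the pads. I'll refine with sub-pixel hole centroids and a joint fit.

```bash
cat > joint.py <<'E'
from plan import *
from scipy.optimize import least_squares
def blob(f,uv,r=5):
    g=cv2.imread(f,0).astype(float);u,v=int(round(uv[0])),int(round(uv[1]));a=g[v-r:v+r+1,u-r:u+r+1]
    w=np.clip(a-(a.min()+.45*(a.max()-a.min())),0,None)
    n,l,s,cc=cv2.connectedComponentsWithStats((w>0).astype(np.uint8));k=l[r-2:r+3,r-2:r+3].ravel();k=k[k>0]
    m=l==np.bincount(k).argmax();w=w*m;Y,X=np.mgrid[v-r:v+r+1,u-r:u+r+1];return np.array([(w*X).sum(),(w*Y).sum()])/w.sum(),int(m.sum())
E
python3 - <<'E'
from joint import *
for f,g in (("side0",[(327,296),(324,284),(321,271),(323,284),(318,259)]),("top0",[(257.6,267.4),(269.5,262.6),(282.8,259.3),(295.5,255.3)]),("side8",[(328,284.5),(334,294.5),(337.5,307),(342,319.5)]),("top8",[(232,282.4)])):
    for uv in g:
        try:print(f,uv,blob(f"pics/{f}.png",uv))
        except Exception as e:print(f,uv,e)
b=p[4]+p[2];ub=np.append([np.cos(b),np.sin(b)],0)
print("pred side0",[proj("side",np.append(piv(p[3]),.138)+d*ub)[0].round(1).tolist() for d in(.117,.141,.165,.189)])
u=np.append((P-piv(tf))/.189,0);ph=.145
print("pred side8",[proj("side",np.append(piv(tf),.132)+(d*np.cos(ph)-.006*np.sin(ph))*u+np.array([0,0,d*np.sin(ph)+.006]))[0].round(1).tolist() for d in(.117,.141,.165,.189)])
print("pred top8",[proj("top",np.append(piv(tf),.132)+(d*np.cos(ph)-.006*np.sin(ph))*u+np.array([0,0,d*np.sin(ph)+.006]))[0].round(1).tolist() for d in(.117,.141)])
E
```

```text
side0 (327, 296) (array([327.27619389, 295.8819317 ]), 31)
side0 (324, 284) (array([324.80367051, 282.34201167]), 23)
side0 (321, 271) (array([322.5001675 , 272.77956449]), 15)
side0 (323, 284) (array([324.80367051, 282.34201167]), 23)
side0 (318, 259) (array([315.11190689, 258.69113697]), 75)
top0 (257.6, 267.4) (array([257.27192336, 267.16359617]), 32)
top0 (269.5, 262.6) (array([269.04763318, 261.92120493]), 22)
top0 (282.8, 259.3) (array([282.61365968, 258.87161073]), 31)
top0 (295.5, 255.3) (array([295.17953304, 255.07799305]), 35)
side8 (328, 284.5) (array([326.99656888, 282.18210671]), 34)
side8 (334, 294.5) (array([331.19448246, 295.58171865]), 27)
side8 (337.5, 307) (array([336.054324  , 307.82021924]), 19)
side8 (342, 319.5) (array([340.88180227, 319.611986  ]), 20)
top8 (232, 282.4) (array([232.56229053, 282.46361199]), 22)
pred side0 [[328.4, 295.7], [325.7, 283.6], [322.9, 271.7], [320.3, 260.0]]
pred side8 [[341.2, 317.6], [336.3, 305.1], [331.5, 292.8], [326.6, 280.5]]
pred top8 [[230.3, 280.7], [242.2, 274.3]]
```

```bash
cat >> joint.py <<'E'
CT,CS=cam("top"),cam("side")
def holes(t,b,ph,ds):
    u=np.array([np.cos(b),np.sin(b),0]);return [np.append(piv(t),.132)+(d*np.cos(ph)-.003*np.sin(ph))*u+np.array([0,0,d*np.sin(ph)+.003]) for d in ds]
b0=p[4]+p[2]
r0=np.array([[257.27,267.16],[282.61,258.87],[295.18,255.08]])-np.array([proj("top",x,CT)[0] for x in holes(p[3],b0,0,(.117,.165,.189))]);bt=r0.mean(0)
bs=np.array([327.28,295.88])-proj("side",holes(p[3],b0,0,(.117,))[0],CS)[0]
def fitbar(side,top,x0):
    # side/top: lists of (d,uv)
    f=lambda x:np.concatenate([proj("side",holes(*x,(d,))[0],CS)[0]+bs-uv for d,uv in side]+[proj("top",holes(*x,(d,))[0],CT)[0]+bt-uv for d,uv in top])
    r=least_squares(f,x0,loss="soft_l1");return r.x,r.fun.reshape(-1,2).round(1)
E
python3 - <<'E'
from joint import *
print(r0.round(1),bt,bs)
S=[(.189,(327.0,282.18)),(.165,(331.2,295.6)),(.141,(336.05,307.8)),(.117,(340.9,319.6))];T=[(.117,(232.56,282.46))]
bf=np.arctan2(*((P-piv(tf))[::-1]))
x,res=fitbar(S,T,[tf,bf,.145]);print("t b ph",x,"target",tf,bf);print(res)
print("pivot",piv(x[0]),"target",piv(tf),"dist to P",np.linalg.norm(piv(x[0])-P))
u=np.array([np.cos(x[1]),np.sin(x[1])]);B=ball();print("ball-from-pivot",(B[:2]-piv(x[0]))@u,"lat",np.cross(u,B[:2]-piv(x[0])),"P along/lat",(P-piv(x[0]))@u,np.cross(u,P-piv(x[0])))
E
```

```text
[[ 0.6 -0.4]
 [ 0.6 -0.7]
 [ 0.6 -0.5]] [ 0.62415882 -0.53094311] [-1.08339681 -0.23410794]
t b ph [ 0.9102486  -1.24143684  0.04571073] target 0.8875764353281378 -1.2296273852110036
[[-0.3  1.3]
 [ 0.2 -0.3]
 [ 0.1 -0.6]
 [ 0.  -0.3]
 [-0.2  0.1]]
pivot [0.48012325 0.20097562] target [0.48166794 0.19846552] dist to P 0.19188325457119365
ball-from-pivot 0.22869442005475105 lat 0.002719364031466928 P along/lat 0.1918616140600138 0.002881741681659805<stdin>:7: DeprecationWarning: Arrays of 2-dimensional vectors are deprecated. Use arrays of 3-dimensional vectors instead. (deprecated in NumPy 2.0)
```

```bash
python3 - 2>/dev/null <<'E'
from joint import *
S=[(.189,(327.0,282.18)),(.165,(331.2,295.6)),(.141,(336.05,307.8)),(.117,(340.9,319.6))];T=[(.117,(232.56,282.46))]
bf=np.arctan2(*((P-piv(tf))[::-1]))
for ph in(.143,):
 for TT,SS in((T,S),([],S),(T,S[1:])):
  f=lambda x:np.concatenate([proj("side",holes(x[0],x[1],ph,(d,))[0],CS)[0]+bs-uv for d,uv in SS]+[proj("top",holes(x[0],x[1],ph,(d,))[0],CT)[0]+bt-uv for d,uv in TT])
  r=least_squares(f,[tf,bf],loss="soft_l1");x=r.x
  u=np.array([np.cos(x[1]),np.sin(x[1])]);B=ball();c=lambda a,b:a[0]*b[1]-a[1]*b[0]
  print(x,r.fun.reshape(-1,2).round(1).tolist(),"ball",(B[:2]-piv(x[0]))@u,c(u,B[:2]-piv(x[0])),"P",(P-piv(x[0]))@u,c(u,P-piv(x[0])))
E
```

```text
[ 0.92099191 -1.22886398] [[-0.4, 0.4], [0.3, -0.8], [0.3, -0.7], [0.4, -0.1], [-3.0, -0.6]] ball 0.23008122135075484 0.00011178610689956126 P 0.1932533680232612 0.0007372325361387974
[ 0.92427248 -1.22568003] [[-0.5, 0.7], [0.1, -0.5], [0.2, -0.4], [0.3, 0.2]] ball 0.2304997782327745 -0.0005432436196771279 P 0.1936741029616191 0.00019945737712104977
[ 0.92293321 -1.22575083] [[0.1, -0.6], [0.2, -0.5], [0.3, 0.1], [-3.2, -0.7]] ball 0.23032858404660939 -0.0005584245352075051 P 0.1935028562872218 0.00018166933634033988
```

```bash
python3 -c "
from plan import *
u=np.append((P-piv(tf))/.189,0)
B=np.append(P,.194)+.056*u;print(B);goball(B)"
```

```text
[ 0.56364222 -0.03241371  0.194     ]
tilt 46.2 z [ 0.721 -0.045 -0.692] y [-0.078 -0.997 -0.017] pos [ 0.5891 -0.0166  0.1765] q [-0.1   0.34  2.49  3.09  0.49 -1.53] F [-2.1  0.2 -0.7]
tool delta cm [-0.38  1.75  1.52] rows 0.5735647982601322 per row [-0.38  1.75  1.52]
```

```bash
python3 -m crank '[[-0.04,0.5,0.2,0,3],[-0.08,0.45,0.3,0,3],[-0.08,0.4,0.34,0,3],[-0.09,0.25,0.34,0,3],[-0.09,0.15,0.34,0,3]]'| grep -E "pos|contact|gap"
python3 -m crank '[[0,0,0,0,3],[0,0,0,0,3],[0,0,0,0,3],[0,0,0,0,3],[0,0,0,0,3]]'| grep -E "^t|pos|contact|gap"
python3 - <<'E'
from joint import *
print('ball',ball())
for n in('side','top'):
  im=save(n,n+'9.png')
  for th in('pin','last_hole'):
    r=arm.outline_of(n,th);print(n,th,[(round(q['conf'],2),np.round(q['xy'],1).tolist(),int(q['mask'].sum())) for q in r[:2]])
bf=np.arctan2(*((P-piv(tf))[::-1]))
for d,x in zip((.117,.141,.165,.189),holes(tf,bf,.075,(.117,.141,.165,.189))):
  for n,bb in(('side',bs),('top',bt)):
    u=proj(n,x)[0]+bb
    try:print(d,n,u.round(1),blob(f'pics/{n}9.png',u,6))
    except Exception as e:print(d,n,u.round(1),e)
g=cv2.imread('pics/side9.png',0);print(g[274:330,318:350:1][::1][:,::1].astype(int)//10)
E
```

```text
position: [0.5971, -0.0361, 0.1634]
contact_force: [-10.3, -1.8, 24.8]
finger_gap: 0.0319
t: 17.45
position: [0.5977, -0.0355, 0.164]
tcp_rot: [0.918, -0.04, 0.394, 0.008]
contact_force: [1.6, -0.4, 5.1]
finger_gap: 0.0325
ball [ 0.56519816 -0.03338036  0.19496825]
side pin []
side last_hole [(0.82, [341.2, 327.4], 1753)]
top pin []
top last_hole [(0.59, [224.5, 286.6], 1926)]
0.117 side [339.5 318. ] (array([340.20388229, 319.84662463]), 26)
0.117 top [232.8 280.7] (array([232.65544554, 282.12155369]), 25)
0.141 side [334.6 305.8] (array([335.04459064, 307.96491228]), 24)
0.141 top [244.8 274.4] (array([244.51410498, 276.03154385]), 22)
0.165 side [329.7 293.8] (array([330.3344426 , 295.95267147]), 28)
0.165 top [256.8 268.1] (array([254.09278003, 270.21280364]), 16)
0.189 side [324.9 281.9] (array([324.85471698, 283.61867925]), 20)
0.189 top [268.8 261.9] (array([265.95622022, 264.96754258]), 57)
[[ 7  6  5 ...  7  9 11]
 [ 7  6  5 ... 19 20 20]
 [ 6  6  5 ... 23 23 23]
 ...
 [23 23 23 ...  9  9  9]
 [23 23 23 ...  9  9  9]
 [23 23 23 ...  9  9  9]]
```

```bash
cat >> joint.py <<'E'
def solve(S,T,ph):
    f=lambda x:np.concatenate([proj("side",holes(x[0],x[1],ph,(d,))[0],CS)[0]+bs-uv for d,uv in S]+[proj("top",holes(x[0],x[1],ph,(d,))[0],CT)[0]+bt-uv for d,uv in T])
    r=least_squares(f,[tf,-1.2296],loss="soft_l1");x=r.x
    u=np.array([np.cos(x[1]),np.sin(x[1])]);B=ball();c=lambda a,b:a[0]*b[1]-a[1]*b[0]
    print(ph,x.round(4),"cost",round(r.cost,2),r.fun.reshape(-1,2).round(1).tolist(),"\n ball along/lat %.4f %.4f  P %.4f %.4f"%((B[:2]-piv(x[0]))@u,c(u,B[:2]-piv(x[0])),(P-piv(x[0]))@u,c(u,P-piv(x[0]))))
E
python3 - <<'E'
from joint import *
S=[(.117,(340.2,319.85)),(.141,(335.04,307.96)),(.165,(330.33,295.95)),(.189,(324.85,283.62))];T=[(.117,(232.66,282.12)),(.141,(244.51,276.03))]
for ph in(0,.03,.063,.09):solve(S,T,ph)
print("frame0");h=lambda k:k
E
```

```text
0 [ 0.9053 -1.2314] cost 0.94 [[-0.3, -0.0], [-0.0, -0.0], [-0.2, 0.3], [0.5, 1.1], [0.4, -0.0], [0.6, -0.0]] 
 ball along/lat 0.2486 0.0021  P 0.1912 0.0008
0.03 [ 0.9081 -1.2297] cost 0.5 [[-0.1, -0.2], [0.1, -0.3], [-0.1, -0.1], [0.6, 0.5], [-0.3, -0.2], [-0.1, -0.3]] 
 ball along/lat 0.2490 0.0017  P 0.1916 0.0006
0.063 [ 0.9113 -1.2271] cost 1.6 [[0.0, -0.3], [0.2, -0.5], [0.0, -0.5], [0.7, -0.0], [-1.1, -0.4], [-0.9, -0.6]] 
 ball along/lat 0.2494 0.0012  P 0.1920 0.0002
0.09 [ 0.9149 -1.2238] cost 3.3 [[0.1, -0.2], [0.3, -0.6], [0.1, -0.7], [0.7, -0.3], [-1.8, -0.6], [-1.7, -0.9]] 
 ball along/lat 0.2499 0.0004  P 0.1925 -0.0004
frame0
```

```bash
cat > look.py <<'E'
from joint import *
import sys
k,ph=sys.argv[1],float(sys.argv[2]);s=arm.get_state();print('t',s['t'],'ball',ball().round(4),'F',np.round(s['contact_force'],1),'gap',round(s['finger_gap'],4),'grip',round(s['gripper_force'],1))
S,T=[],[]
for n,bb,L,ds in(('side',bs,S,(.117,.141,.165)),('top',bt,T,(.117,.141))):
    save(n,f'{n}{k}.png')
    for d in ds:
        u=proj(n,holes(tf+.01,-1.2296,ph,(d,))[0])[0]+bb
        try:
            c,m=blob(f'pics/{n}{k}.png',u,5)
            if 12<m<45:L.append((d,c))
        except Exception as e:pass
solve(S,T,ph)
E
python3 -m crank '[[0.07,0,-0.07,0,3],[0.07,0,-0.07,0,3],[0.05,0.15,0.05,0,3],[0.05,0.15,0.05,0,3],[0.05,0.15,0.05,0,3]]'| grep -E "pos|contact|gap"
python3 look.py a .06
```

```text
position: [0.598, -0.0398, 0.1649]
contact_force: [-0.7, 0.6, -1.2]
finger_gap: 0.0321
t 18.1667 ball [ 0.5656 -0.0378  0.1961] F [-0.7  0.6 -1.2] gap 0.0321 grip 31.5
0.06 [ 0.8953 -1.2356] cost 1.42 [[0.3, -0.4], [0.4, -0.6], [0.0, -0.6], [-1.0, -0.3], [-1.0, -0.3]] 
 ball along/lat 0.2519 0.0018  P 0.1900 0.0013
```

```bash
python3 -m crank '[[0.07,0.04,0.08,0,3],[-0.09,0,0.08,0,3],[-0.09,0,0.08,0,3],[-0.07,0,0.07,0,3],[0,0,0,0,3]]'| grep -E "pos|contact|gap"
python3 look.py b .05
```

```text
position: [0.5991, -0.04, 0.1616]
contact_force: [-0.8, -0.4, -0.8]
finger_gap: 0.0323
t 18.6833 ball [ 0.5666 -0.038   0.1927] F [-0.8 -0.4 -0.8] gap 0.0323 grip 31.5
0.05 [ 0.8883 -1.2344] cost 1.2 [[0.3, -0.2], [0.4, -0.7], [0.2, -0.4], [-0.9, -0.3], [-0.7, -0.6]] 
 ball along/lat 0.2513 0.0022  P 0.1891 0.0009
```

```bash
python3 -m crank '[[-0.07,0,0.07,0,3],[-0.07,0,0.07,0,3],[-0.07,0,0.07,0,3],[0,0,0,0,3],[0,0,0,0,3]]'| grep -E "pos|contact|gap"
python3 look.py c .04
```

```text
position: [0.5992, -0.0401, 0.1587]
contact_force: [-1.5, -0.4, 1.7]
finger_gap: 0.0323
t 19.2 ball [ 0.5667 -0.038   0.1898] F [-1.5 -0.4  1.7] gap 0.0323 grip 31.6
0.04 [ 0.8876 -1.2356] cost 0.92 [[0.3, -0.2], [0.3, -0.6], [0.2, -0.5], [-0.8, -0.3], [-0.6, -0.4]] 
 ball along/lat 0.2513 0.0026  P 0.1890 0.0011
```

```bash
python3 -m crank '[[-0.07,0,0.07,0,3],[-0.07,0,0.07,0,3],[-0.07,0,0.07,0,3],[0,0,0,0,3],[0,0,0,0,3]]'| grep -E "pos|contact|gap"
python3 look.py d .03
```

```text
position: [0.5991, -0.0399, 0.1556]
contact_force: [-1.1, -2.4, -0.0]
finger_gap: 0.0324
t 19.7167 ball [ 0.5667 -0.0379  0.1867] F [-1.1 -2.4 -0. ] gap 0.0324 grip 31.7
0.03 [ 0.8876 -1.2338] cost 0.85 [[0.2, -0.2], [0.3, -0.5], [0.2, -0.4], [-0.8, -0.3], [-0.5, -0.5]] 
 ball along/lat 0.2512 0.0021  P 0.1890 0.0008
```

```bash
python3 -m crank '[[-0.07,0,0.07,0,3],[-0.07,0,0.07,0,3],[-0.07,0,0.07,0,3],[0,0,0,0,3],[0,0,0,0,3]]'| grep -E "pos|contact|gap"
python3 -m crank '[[-0.07,0,0.07,0,3],[-0.07,0,0.07,0,3],[-0.07,0,0.07,0,3],[0,0,0,0,3],[0,0,0,0,3]]'| grep -E "pos|contact|gap"
python3 look.py e .01
```

```text
position: [0.5994, -0.0399, 0.1528]
contact_force: [-1.0, -1.6, 0.0]
finger_gap: 0.0322
position: [0.5992, -0.0399, 0.1496]
contact_force: [-0.2, -1.5, -0.4]
finger_gap: 0.0322
t 20.65 ball [ 0.5668 -0.0378  0.1807] F [-0.2 -1.5 -0.4] gap 0.0322 grip 31.8
0.01 [ 0.8889 -1.2323] cost 0.41 [[0.0, -0.2], [0.3, -0.4], [0.1, -0.2], [-0.5, -0.1], [-0.4, -0.3]] 
 ball along/lat 0.2513 0.0019  P 0.1892 0.0005
```

```bash
python3 -m crank '[[-0.07,0,0.07,0,3],[-0.07,0,0.07,0,3],[0,0,0,0,3],[0,0,0,0,3],[0,0,0,0,3]]'| grep -E "pos|contact|gap"
python3 -m crank '[[-0.07,0,0.07,0,3],[-0.07,0,0.07,0,3],[0,0,0,0,3],[0,0,0,0,3],[0,0,0,0,3]]'| grep -E "pos|contact|gap"
python3 look.py f 0
```

```text
position: [0.5994, -0.0399, 0.1479]
contact_force: [-1.6, -1.5, -0.7]
finger_gap: 0.0321
position: [0.5996, -0.0399, 0.146]
contact_force: [-0.9, -1.1, 1.3]
finger_gap: 0.0324
t 21.5833 ball [ 0.5671 -0.0378  0.1771] F [-0.9 -1.1  1.3] gap 0.0324 grip 31.9
0.0 [ 0.8886 -1.2324] cost 0.35 [[0.0, -0.2], [0.3, -0.3], [0.1, -0.3], [-0.4, -0.1], [-0.4, -0.3]] 
 ball along/lat 0.2514 0.0022  P 0.1891 0.0005
```

```bash
python3 -m crank '[[-0.07,0,0.07,0,3],[0,0,0,0,3],[0,0,0,0,3],[0,0,0,0,3],[0,0,0,0,3]]'| grep -E "pos|contact|gap"
python3 -m crank '[[-0.07,0,0.07,0,3],[0,0,0,0,3],[0,0,0,0,3],[0,0,0,0,3],[0,0,0,0,3]]'| grep -E "pos|contact|gap"
```

```text
position: [0.5996, -0.0398, 0.145]
contact_force: [-0.8, -1.0, 1.4]
finger_gap: 0.0325
position: [0.5996, -0.0398, 0.144]
contact_force: [-0.4, -0.8, 3.0]
finger_gap: 0.0323
```

The bar is down: there's a light 3 N push back at the original knob height. Release and back out along the tool axis.

```bash
python3 -m crank '[[0,0,0,0,4],[0,0,0,0,6],[0,0,0,0,8.5],[0,0,0,0,8.5],[0,0,0,0,8.5]]'| grep -E "pos|contact|gap"
python3 -m crank '[[0,0,-1,0,8.5],[0,0,-2,0,8.5],[0,0,-3,0,8.5],[0,0,-3,0,8.5],[0,0,-3,0,8.5]]'| grep -E "pos|contact|gap"
python3 -m crank '[[0,0,-2,0,8.5],[0,0,-2,0,8.5],[0,0,-1.5,0,8.5],[0,0,-1,0,8.5],[0,0,0,0,8.5]]'| grep -E "^t|pos|contact|gap"
python3 look.py g 0
python3 - <<'E'
from joint import *
im=save('wrist','wg.png')
for n,f in(('wrist','wg'),):
  for th in('pin','knob','last_hole'):
    r=arm.outline_of(n,th);print(n,th,[(round(q['conf'],2),np.round(q['xy'],1).tolist(),int(q['mask'].sum())) for q in r[:2]])
K=np.append(piv(.8886),.174)+.2535*np.array([np.cos(-1.2324),np.sin(-1.2324),0])
print('pred knob',proj('wrist',K),'P144',proj('wrist',np.append(P,.144)))
print('pred holes flat',[proj('wrist',x)[0].round(1).tolist() for x in holes(.8886,-1.2324,0,(.117,.141,.165,.189))])
E
```

```text
position: [0.5995, -0.0398, 0.1439]
contact_force: [-0.2, -0.4, -0.7]
finger_gap: 0.0847
position: [0.5109, -0.0343, 0.227]
contact_force: [0.4, 0.3, 0.7]
finger_gap: 0.0847
t: 23.77
position: [0.4648, -0.0314, 0.2734]
tcp_rot: [0.918, -0.04, 0.394, 0.009]
contact_force: [0.3, 0.4, -0.2]
finger_gap: 0.085
t 23.7667 ball [ 0.4322 -0.0293  0.3045] F [ 0.3  0.4 -0.2] gap 0.085 grip 0.0
0.0 [ 0.8887 -1.2303] cost 0.35 [[-0.0, -0.2], [0.2, -0.3], [0.1, -0.3], [-0.5, -0.1], [-0.4, -0.2]] 
 ball along/lat 0.1989 -0.1214  P 0.1891 0.0002
wrist pin [(0.68, [257.8, 273.5], 122)]
wrist knob [(0.96, [320.3, 226.1], 1507), (0.64, [341.9, 47.1], 61412)]
wrist last_hole [(0.93, [203.6, 292.8], 10854)]
pred knob [[324.77153348 224.41014351]] P144 [[257.35744861 268.6051994 ]]
pred holes flat [[179.7, 305.2], [206.9, 294.4], [233.3, 283.9], [259.1, 273.6]]
```

Run:
```python
from joint import *
S=[(d,blob('pics/sideg.png',proj("side",holes(.8887,-1.23,0,(d,))[0])[0]+bs,5)[0]) for d in(.117,.141,.165)]
T=[(d,blob('pics/topg.png',proj("top",holes(.8887,-1.23,0,(d,))[0])[0]+bt,5)[0]) for d in(.117,.141,.165)]
x,r=fitbar(S,T,[.8887,-1.23,.01]);print(x,r.tolist())
for n,th in(('top','ramekin'),('top','shaker'),('top','measure'),('side','shaker'),('side','ramekin')):
  print(n,th,[np.round(q['xy'],1).tolist() for q in arm.outline_of(n,th)[:1]])
```

```text
[ 0.88848431 -1.22964186 -0.01468643] [[-0.1, 0.0], [0.1, -0.1], [-0.0, 0.1], [-0.3, -0.1], [-0.2, -0.1], [0.5, 0.1]]
top ramekin [[259.9, 318.7]]
top shaker [[211.3, 257.7]]
top measure [[498.2, 238.2]]
side shaker [[269.4, 221.3]]
side ramekin [[380.8, 288.3]]
```

```bash
python3 -c "
from h import *
print(arm.hand_in())"
```

```text
the job is handed in; nothing more can be done
None
```

I handed the job in at about 24 s: the last hole is over the pin, the bar measures level (within about 0.015 rad), the flap is open wider and the hand is clear. In the first lowering try the bar came down on the pin with about 25 N for a moment, so I lifted it, drew it back about 3 mm and lowered it cleanly. The jars and cups showed only few-pixel shifts in the network readings, which I took as noise; the top view's shaker reading was a false hit.

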